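# Snap the cover back on the sensor lamp

### The job

The little battery lamp on the beech shelf has fresh cells in it and its white cover is lying beside it. Pick the cover up, set it on the lamp's base with its round opening over the sensor dome, and press it straight down until the snap hooks at both ends have clicked and it sits fully home at both ends, then let go. Press firmly but gently, the plastic is thin: never lean on it with more than about 2.5 kg (25 N), and leave the other things on the shelf where they are.

Things in the scene. Friction and masses are not known exactly. Their poses are not given: they have to be found in the camera images.
- lamp: Base of a battery lamp, stuck on the shelf (shelf top 200 mm up) on soft foam pads. Origin: centre of its plate's underside, 7 to 10 mm above the shelf; z up, y along its length. Grey plate 164 (y) x 52 (x) x 6 mm; on it a white chassis 116 x 36 mm, top at z = 20 mm, long edges bevelled 4 mm, with cells and LED board. Leaned on, the base sinks into the pads, about 2 mm per 10 N.
- lamp_dome (a point): Top of the lamp's white sensor dome, 15 mm across, on the base's centre line at y = +40 mm, 39 mm above the plate's underside.
- hook_root_dome (a point): Root of the springy snap hook at the dome end (base y = +69, z = 6 mm), a point fixed on the base. Grey tongue 14 mm wide, orange wedge head pointing outwards to y = 75 mm, top at base z = 31 mm. A cover just laid on rests on the wedges, its lower edge at base z = 14 mm or so. Passing both wedges takes 12 to 22 N in all (half at one end), more if the cover is held off-centre.
- hook_root_plain (a point): The same at the other end (base y = -69 mm). Past the wedge (cover edge below about base z = 10 mm) the resistance falls for a moment, then the gasket resists; the hook clicks only in the last millimetre or less, and right behind that is the stop on the plate.
- seat (a point): Centre of the base plate's top face (base z = 6 mm): the lower edge of a fully home cover is level with it within about 1 mm. A dark foam gasket along the plate's edge stands 4.5 mm proud and is squeezed flush by about 12 N; it lifts an end that has not clicked by 3 mm or more once let go.
- cover: White plastic lamp cover, a shell lying open side down on the shelf: 158 (y) x 46 (x) x 30 mm high, walls 3 mm, about 70 g. Origin: centre of its lower edge plane, z up. Flat top with a round opening 20 mm across at y = +40 mm for the dome. Has 2 mm play each side of the chassis. Grip it across the 46 mm at mid-length; it can also be pressed on top over the hooks (y = +66, -66 mm).
- cover_dome_end (a point): Middle of the cover's lower edge at the end with the round opening (cover y = +79 mm, z = 0). Each end wall has a window 19 mm wide above an inner rib that snaps under the hook head.
- cover_plain_end (a point): Middle of the cover's lower edge at the other end (cover y = -79 mm, z = 0).
- bowl: Blue ceramic bowl, 110 mm across, 48 mm high; origin under its centre. Bystander.
- comb: Dark wooden comb, 170 mm long (y), 32 mm wide, 5 mm thick; origin under its middle. Bystander.
- nail_clipper: Steel nail clipper, 56 mm long, 12 mm wide, 13 mm high; origin under its middle. Bystander.
- polish_tin: Dark round tin of shoe polish, 72 mm across, 26 mm high; origin under its centre. Bystander.
- nail_file: Flat steel nail file with a red handle, 154 mm long (y), 16 mm wide, 8 mm high; origin under it near the middle. Bystander.
- glasses_case: Blue spectacles case, 150 mm x 62 mm x 30 mm; origin under its middle. Bystander.
- battery_card: Card with two spare cells, 64 mm x 34 mm x 17 mm; origin under its middle. Bystander.
There are look-alikes about, which are no part of the job. Several things have the shape of the cover; the one meant has the colours described above.

How it is judged:
By the outcome, as a careful person would: the job done as asked, in the order asked, and still so for the second after the job is handed in, with the robot touching nothing.
It also fails if it takes over 72 s, if anything falls off the work surface, if the arm or the gripper's body presses on something with over 40 N, if the wrist force passes 120 N, or if a joint passes its speed limit or range.

### The arm

A 6-joint arm with a two-finger parallel gripper is mounted at the origin on the work surface. World frame = base frame: x ahead of the robot, y to its left, z up, the work surface at z = 0. Lengths are in m, angles in rad, forces in N, time in s.
With the tool pointing down it reaches from about 0.3 to 0.775 m from the base axis. Payload 14.6 kg.
Tool frame: the origin (TCP) lies at the centre of the arm's flange, where the gripper is bolted on; the fingertips stand 199 mm ahead of it and the grasp point (between the pads) lies ctrl.tcp_to_grasp ahead of it (ctrl.tcp_to_grasp is the distance from the TCP to the grasp point, in m); z points along the fingers, y is the line along which they close (so a half turn about z gives the same grasp; the last joint's range is limited). The gripper opens to 94 mm and grips with 3 to 60 N. Pads are 16 mm wide; open, the fingers measure 119 mm over their backs; the gripper's body (75 mm by 177 mm) begins 78 mm behind the grasp point.
Start: joints at [1.279, 0.3, 1.521, -0, 1.321, -0.067], TCP at [0.123, 0.536, 0.405] pointing down, gripper open.
Joint ranges: [-3.03, 3.03], [-0.79, 2.21], [0.23, 2.52], [-1.04, 4.18], [0, 3.07], [-2.55, 2.55]. Speed limits (rad/s): [2.22, 2.22, 2.57, 3.14, 3.14, 3.14].

### API

Orientations are given as [roll, pitch, yaw] about the fixed x, y, z axes, in that order (R = Rz(yaw) Ry(pitch) Rx(roll)).
In Python, from station import ctrl gives the robot as it stands. The module is installed in compiled form; this text tells all that it offers.
- The arm moves only by the shell command python3 -m jog 'ROWS' [OPENING] [FORCE]. ROWS is JSON, a list of rows, each a list of 6 numbers: the shift along the tool's x, y, z in cm, then the turn, a rotation vector about the tool's x, y, z in rad. In form: [[tx, ty, tz, ax, ay, az], ...]. A call has 1 to 8 rows; each row is the pose to reach, as a shift and turn from the pose commanded when the call began, along the tool's axes at that moment; what a row does not reach only later rows make up. A row lasts 1/10 s, in which the tool goes at most 50 mm and 8.59 degrees, less where a joint would pass 70% of its speed; a pose out of reach is approached as far as the arm can. A call with a gripper value outside its range is refused whole. OPENING is the opening in per cent of the stroke, from 0 (shut) to 100 (fully open), set as the call begins (- or left out, the last holds). The fingers move at their own pace and stop on an object; FORCE is the grip in N (left out, the last holds). Time passes only in rows, so rows that repeat a pose let the fingers close. It gives the time, the measured TCP pose, the force, the opening and the grip force at its end, in the units of the state.
- ctrl.get_obs(): the state, without advancing time (a new reading comes with each control period).
- ctrl.camera(name): name is "scene" or "top" or "wrist"; returns a dict with "img" (420x560x3 uint8, blue, green, red), "intrinsics" (3x3 intrinsics, pixels), "k1" (the pictures are not rectified: a ray, as slopes to the right and down, at radius r is drawn at 1 + k1 r^2 times it, then the intrinsics apply), "R" (3x3) and "t" (3): a world point X has camera coordinates R X + t. Camera axes: x right, y down, z forward; pixel columns grow to the right and rows downward; lengths in m; the calibration is good to about 2 mm. A picture is of the moment at which its call begins. There is no depth.
- ctrl.hand_in(): hands the job in; it is judged then, once.
The state is a dict: "time_s": time; "qpos": joint angles; "joint_vel": joint speeds; "tau": joint torques, N m; "ee_pos": TCP position; "eef_rot": TCP orientation; "force": force on the tool from outside, world axes, zero at the start; "moment": the same for the moment, N m; "grip_width": finger opening in m; "grip_force": force on a finger pad.
Only numpy, scipy, OpenCV 4.12 (cv2) and the standard library are available. Lean on these libraries where they do the work, as an engineer would, in place of code of your own. Each camera call takes 0.05 s, during which the arm holds its last target. There are 200 camera calls.

## Working session

There is one attempt and no reset: what is moved stays moved. The work goes in short steps, Python scripts to look and compute and a shell command to move; the robot and the scene stay as the last step left them, time stands still between calls to the robot, and variables do not carry over. Pictures are saved under pics/ and viewed, at most 10 in all, crops included, and the job is handed in when it is done.

```bash
mkdir -p pics
cat > h.py <<'E'
import numpy as np, cv2
from station import ctrl
from scipy.spatial.transform import Rotation as Ro
def snap(n,f):
    c=ctrl.camera(n); cv2.imwrite(f,c["img"]); np.savez(f[:-4]+'.npz',K=c["intrinsics"],k1=c["k1"],R=c["R"],t=c["t"]); return c
def load(f): return np.load(f[:-4]+'.npz')
def px2w(f,u,v,z):
    c=load(f); K=c['K']; k=float(c['k1'])
    d=np.array([(u-K[0,2])/K[0,0],(v-K[1,2])/K[1,1]]); p=d.copy()
    for _ in range(30): p=d/(1+k*(p@p))
    r=c['R'].T@np.array([*p,1]); o=-c['R'].T@c['t']
    return o+r*(z-o[2])/r[2]
def w2px(f,X):
    c=load(f); x=c['R']@np.array(X)+c['t']; p=x[:2]/x[2]; p=p*(1+float(c['k1'])*(p@p)); K=c['K']
    return np.array([K[0,0]*p[0]+K[0,2],K[1,1]*p[1]+K[1,2]])
E
python3 - <<'E'
from h import *
s=ctrl.get_obs(); print(s,ctrl.tcp_to_grasp)
a=[snap(n,f'pics/{n}0.png')["img"] for n in("top","scene","wrist")]
E
```

```text
{'time_s': 0.0, 'qpos': array([ 1.27938664e+00,  3.00502224e-01,  1.52156681e+00, -5.94835247e-06,
        1.32069419e+00, -6.65754561e-02]), 'joint_vel': array([-0.00074073, -0.00057258, -0.00026958, -0.00209045, -0.00168657,
        0.00130323]), 'tau': array([ 5.07059904e-04, -5.31808734e+01, -3.52734411e+01,  7.08668190e-02,
        2.44415668e-02, -1.11486959e-04]), 'ee_pos': array([0.12260296, 0.53613682, 0.40407516]), 'eef_rot': array([-3.14042429e+00, -7.21248001e-05,  2.91675986e+00]), 'force': array([-0.06287227,  0.46680338,  0.04289354]), 'moment': array([-0.04339107,  0.02745606, -0.03620272]), 'grip_force': 0.0, 'grip_width': 0.09386806596720763} 0.1804
```

View pics/top0.png

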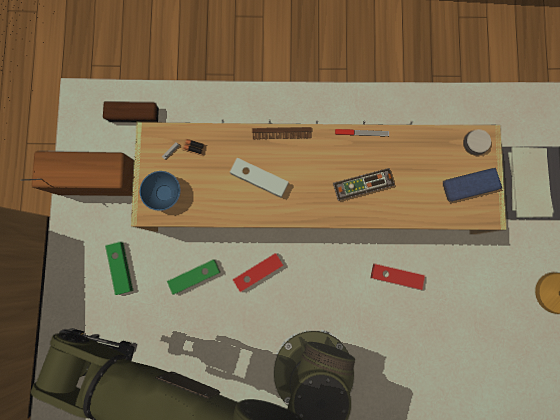

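View pics/scene0.png

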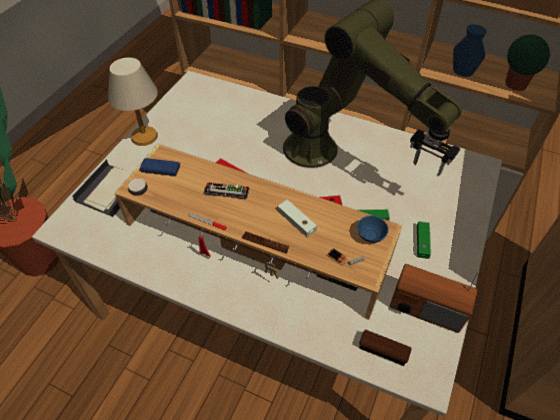

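The top view shows the white cover at about (261,177), its hole at (246,170), and the lamp at (364,184). I'll zoom in and get coordinates.

Run:
```python
from h import *
f='pics/top0.png'
im=cv2.imread(f)[140:220,215:415]; cv2.imwrite('pics/c0.png',cv2.resize(im,None,fx=4,fy=4,interpolation=cv2.INTER_CUBIC))
np.set_printoptions(precision=4,suppress=True)
for n,u,v,z in [('cover c',261,177,.23),('hole',246,170,.23),('lamp',364,184,.22),('l1',335,190,.21),('l2',394,177,.21),('bowl',160,190,.22)]: print(n,px2w(f,u,v,z))
c=load(f); print(-c['R'].T@c['t'], c['K'])
```

```text
cover c [0.5652 0.1594 0.23  ]
hole [0.5846 0.2012 0.23  ]
lamp [ 0.5499 -0.1263  0.22  ]
l1 [ 0.534  -0.0469  0.21  ]
l2 [ 0.5723 -0.2123  0.21  ]
bowl [0.528 0.438 0.22 ]
[0.3296 0.0879 1.4019] [[431.8606   0.     287.2439]
 [  0.     431.8606 204.7452]
 [  0.       0.       1.    ]]
```

View pics/c0.png

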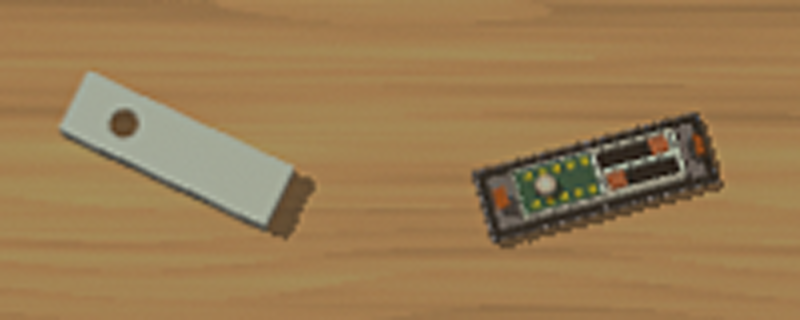

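```bash
cat >> h.py <<'E'
def frame(f,corn,z,dome):
    P=np.array([px2w(f,u,v,z) for u,v in corn]); c=P.mean(0)
    (w,h,a)=(0,0,0)
    r=cv2.minAreaRect((P[:,:2]*1000).astype(np.float32)); b=cv2.boxPoints(r); e1=b[1]-b[0]; e2=b[2]-b[1]
    e=e1 if np.hypot(*e1)>np.hypot(*e2) else e2; e=e/np.hypot(*e)
    if e@(px2w(f,*dome,z)-c)[:2]<0: e=-e
    print('c',c.round(4),'size',np.round(r[1],1),'yaw',np.arctan2(e[1],e[0]).round(4)); return c,np.arctan2(e[1],e[0])
def row(pos,yaw):
    s=ctrl.get_obs(); R0=Ro.from_euler('xyz',s['eef_rot']); R1=Ro.from_euler('xyz',[np.pi,0,yaw])
    print('pos',s['ee_pos'].round(4),'rpy',s['eef_rot'].round(4),'F',s['force'].round(1),'row',np.r_[R0.inv().apply(np.array(pos)-s['ee_pos'])*100,(R0.inv()*R1).as_rotvec()].round(3))
E
python3 - <<'E'
from h import *
f='pics/top0.png'; q=lambda L:[(215+x/4,140+y/4) for x,y in L]
c,y=frame(f,q([(90,71),(60,131),(267,228),(293,168)]),.23,q([(123,123)])[0])
l,ly=frame(f,q([(475,175),(500,245),(722,186),(700,115)]),.215,q([(545,184)])[0])
d=px2w(f,*q([(545,184)])[0],.246); print('dome',d, 'hole',px2w(f,*q([(123,123)])[0],.23))
row([c[0],c[1],.52],y)
E
```

```text
c [0.5643 0.1641 0.23  ] size [158.3  46.9] yaw 1.1371
c [ 0.5479 -0.1295  0.215 ] size [ 52.2 163.5] yaw 1.8426
dome [ 0.53923391 -0.08698904  0.246     ] hole [0.58244029 0.20185982 0.23      ]
pos [0.1226 0.5361 0.4042] rpy [-3.1407e+00 -1.0000e-04  2.9168e+00] F [ 1.  -0.1 -0.7] row [-5.1351e+01 -2.6434e+01 -1.1558e+01 -1.0000e-03  1.0000e-03  1.7800e+00]
```

```bash
python3 -m jog '[[-3,-2,-5,0,0,0.1],[-7,-4,-9,0,0,0.25],[-11.5,-6,-11.6,0,0,0.4],[-16,-8.5,-11.6,0,0,0.55],[-20.5,-10.5,-11.6,0,0,0.7],[-25,-13,-11.6,0,0,0.85],[-29.5,-15,-11.6,0,0,1.0],[-34,-17.5,-11.6,0,0,1.15]]'
python3 - <<'E'
from h import *
row([.5643,.1641,.52],1.137)
E
```

```text
time_s: 0.95
ee_pos: [0.3965, 0.3052, 0.5206]
eef_rot: [3.142, -0.0, 1.761]
force: [0.7, 1.3, 0.9]
grip_width: 0.0941
grip_force: 0.0
pos [0.3965 0.3052 0.5206] rpy [ 3.1415 -0.      1.7607] F [0.7 1.3 0.9] row [-17.024  13.814   0.061   0.     -0.      0.624]
```

```bash
python3 -m jog '[[-4,3.2,0,0,0,0.14],[-8,6.4,0,0,0,0.28],[-12,9.7,0,0,0,0.42],[-15.5,12.5,0,0,0,0.55],[-17.02,13.81,0.06,0,0,0.624],[-17.02,13.81,0.06,0,0,0.624],[-17.02,13.81,0.06,0,0,0.624]]'
python3 - <<'E'
from h import *
row([.5643,.1641,.52],1.137); snap('wrist','pics/w1.png')
E
```

```text
time_s: 1.65
ee_pos: [0.5638, 0.1669, 0.5196]
eef_rot: [-3.141, 0.0, 1.144]
force: [0.2, 0.9, 0.5]
grip_width: 0.0939
grip_force: 0.0
pos [0.5638 0.1669 0.5196] rpy [-3.1408e+00  4.0000e-04  1.1440e+00] F [0.2 0.9 0.5] row [-0.232  0.164 -0.042 -0.001  0.     0.007]
```

View pics/w1.png

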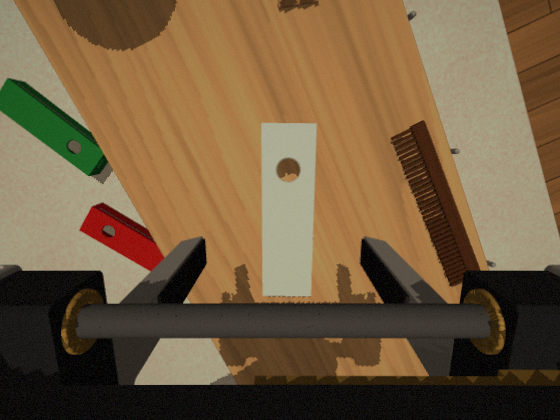

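The wrist view shows the cover with its top-face corners at (262,123), (316,124), (312,295) and (263,295), and its hole at (288,170).

Run:
```python
from h import *
f='pics/w1.png'
im=cv2.imread(f); m=((im.min(2)>140)&(im.max(2).astype(int)-im.min(2)<45)).astype(np.uint8)
n,L,S,C=cv2.connectedComponentsWithStats(m); k=L[220,288]; print(S[k])
r=cv2.minAreaRect(np.argwhere(L==k)[:,::-1].astype(np.float32)); print(cv2.boxPoints(r).round(1).tolist())
c,y=frame(f,[(262,123),(316,124),(312,295.5),(263,295.5)],.23,(288,170)); 
c,y=frame(f,cv2.boxPoints(r),.23,(288,170)); print('hole',px2w(f,288,170,.23))
row([c[0],c[1],.45],y)
```

```text
[ 262  123   54  173 8120]
[[262.0, 295.0], [262.0, 123.0], [315.0, 123.0], [315.0, 295.0]]
c [0.5672 0.1643 0.23  ] size [157.3  46.4] yaw 1.1454
c [0.5676 0.1646 0.23  ] size [156.8  50.2] yaw 1.1455
hole [0.58342112 0.20089024 0.23      ]
pos [0.5633 0.1673 0.52  ] rpy [-3.1413  0.      1.1449] F [ 1.   0.3 -0.4] row [-7.200e-02  5.050e-01  6.998e+00 -0.000e+00  0.000e+00 -1.000e-03]
```

```bash
python3 -m jog '[[-0.05,0.45,4,0,0,0],[-0.05,0.45,8,0,0,0],[-0.05,0.45,10.5,0,0,0],[-0.05,0.45,11.6,0,0,0],[-0.05,0.45,11.6,0,0,0],[-0.05,0.45,11.6,0,0,0]]' && python3 -m jog '[[0,0,0,0,0,0],[0,0,0,0,0,0],[0,0,0,0,0,0],[0,0,0,0,0,0],[0,0,0,0,0,0],[0,0,0,0,0,0],[0,0,0,0,0,0],[0,0,0,0,0,0]]' 40 25
```

```text
time_s: 2.3
ee_pos: [0.5676, 0.1649, 0.4057]
eef_rot: [3.14, -0.001, 1.144]
force: [0.8, -0.5, 1.6]
grip_width: 0.0942
grip_force: 0.0
time_s: 3.1
ee_pos: [0.5677, 0.1644, 0.404]
eef_rot: [-3.142, 0.0, 1.143]
force: [0.1, -0.3, 1.1]
grip_width: 0.0455
grip_force: 25.0
```

Run:
```python
from h import *
f='pics/w1.png'; o=np.array([.5633,.1673,0]); d=np.array([np.cos(1.1449),np.sin(1.1449),0])
for a,z in [(.079,.346),(.04,.346),(.1,.21),(.13,.21),(.15,.21),(.2,.21),(.25,.21),(.3,.21),(.35,.21)]: print(a,z,w2px(f,o+a*d+[0,0,z]).round(0))
yw=1.80; l=np.array([.5479,-.1295]); p=l-.2*np.array([np.cos(yw),np.sin(yw)]); print(p); row([*p,.52],yw)
```

```text
0.079 0.346 [283. 110.]
0.04 0.346 [283. 192.]
0.1 0.21 [283.  97.]
0.13 0.21 [283.  60.]
0.15 0.21 [283.  34.]
0.2 0.21 [283. -36.]
0.25 0.21 [ 283. -114.]
0.3 0.21 [ 283. -200.]
0.35 0.21 [ 283. -298.]
[ 0.59334042 -0.32426953]
pos [0.5677 0.1644 0.404 ] rpy [-3.1415  0.      1.1428] F [ 0.1 -0.3  1.1] row [-43.4    22.613 -11.601  -0.      0.     -0.657]
```

```bash
python3 -m jog '[[0,0,-1,0,0,0],[0,0,-3,0,0,0],[0,0,-6,0,0,0],[0,0,-10,0,0,0],[0,0,-12.6,0,0,0],[0,0,-12.6,0,0,0]]'
python3 - <<'E'
from h import *
yw=1.80; l=np.array([.5479,-.1295]); p=l-.085*np.array([np.cos(yw),np.sin(yw)])-.09*np.array([np.sin(yw),-np.cos(yw)]); print(p); row([*p,.53],yw)
print(ctrl.get_obs()['grip_width'])
E
```

```text
time_s: 3.7
ee_pos: [0.5671, 0.1643, 0.5347]
eef_rot: [3.136, -0.004, 1.143]
force: [-0.3, -0.8, -1.5]
grip_width: 0.0456
grip_force: 25.0
[ 0.47956589 -0.23272524]
pos [0.5671 0.1643 0.5347] rpy [ 3.1361 -0.0041  1.1428] F [-0.3 -0.8 -1.5] row [-3.9753e+01  8.5150e+00  3.5000e-01  7.0000e-03 -2.0000e-03 -6.5700e-01]
0.04564653346082396
```

```bash
python3 -m jog '[[-3,0.6,0,0,0,-0.05],[-7.5,1.5,0,0,0,-0.13],[-12,2.5,0,0,0,-0.22],[-16.5,3.5,0,0,0,-0.31],[-21,4.5,0,0,0,-0.4],[-25.5,5.5,0,0,0,-0.48],[-30,6.4,0,0,0,-0.56],[-34.5,7.4,0,0,0,-0.63]]' >/dev/null; python3 -m jog '[[-3.6,-1.8,0,0,0,-0.02],[-4.8,-2.4,0,0,0,-0.027],[-4.8,-2.4,0,0,0,-0.027],[-4.8,-2.4,0,0,0,-0.027],[-4.8,-2.4,0,0,0,-0.027]]';  python3 - <<'E'
from h import *
row([.47957,-.23273,.53],1.8); snap('wrist','pics/w2.png')
E
```

```text
time_s: 5.0
ee_pos: [0.4783, -0.231, 0.5298]
eef_rot: [-3.141, -0.0, 1.801]
force: [-0.3, -0.4, -1.0]
grip_width: 0.0459
grip_force: 25.0
pos [ 0.4783 -0.231   0.5298] rpy [-3.1415e+00 -3.0000e-04  1.8008e+00] F [-0.3 -0.4 -1. ] row [-0.196  0.083 -0.016 -0.    -0.     0.001]
```

View pics/w2.png

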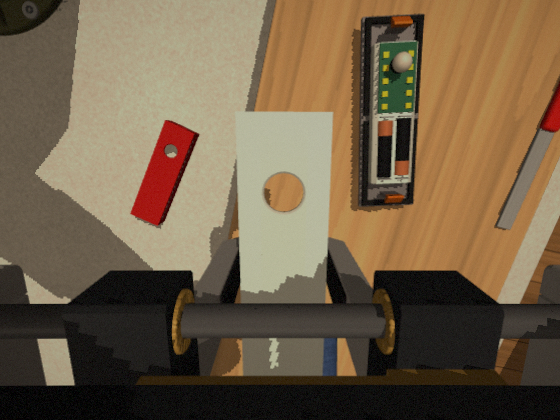

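The lamp is visible beside the held cover, with its dome at about (401,62) and its hooks at (402,20) and (395,199). I'll zoom in.

Run:
```python
from h import *
im=cv2.imread('pics/w2.png')[5:215,220:440]; cv2.imwrite('pics/c2.png',cv2.resize(im,None,fx=2.8,fy=2.8,interpolation=cv2.INTER_CUBIC))
```

```text
(no output)
```

View pics/c2.png

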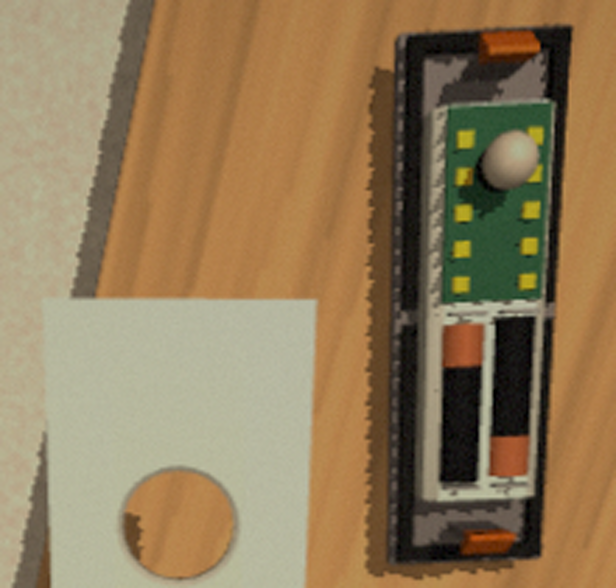

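Run:
```python
from h import *
np.set_printoptions(precision=4,suppress=True)
f='pics/w2.png'; q=lambda L:[(220+x/2.8,5+y/2.8) for x,y in L]
dm=q([(510,160)])[0]
print('gasket');g,_=frame(f,q([(406,35),(571,27),(540,557),(396,562)]),.219,dm)
print('chassis top');frame(f,q([(445,104),(553,100),(534,497),(436,497)]),.2285,dm)
h1=px2w(f,*q([(512,37)])[0],.2395);h2=px2w(f,*q([(489,536)])[0],.2395); e=h1-h2; print('hooks',h1,h2,(h1+h2)/2,np.hypot(*e[:2]),np.arctan2(e[1],e[0]))
d=px2w(f,*q([(511,158)])[0],.242); print('dome',d)
zt=.5298-.1804-.0235+.03
c1,c2=[px2w(f,*p,zt) for p in q([(43,299),(316,300)])]; h=px2w(f,*q([(178,523)])[0],zt); m=(c1+c2)/2
print('cover end',m,np.hypot(*(c1-c2)[:2]),'hole',h,'d',np.hypot(*(m-h)[:2]))
w=c1-c2; yc=np.arctan2(w[1],w[0])-np.pi/2; print('cover yaw by end',yc%6.283,'by axis',np.arctan2(*(m-h)[1::-1]))
s=ctrl.get_obs(); a=s['eef_rot'][2]; print('cover centre exp offset from TCP in tool x,y (hole):',Ro.from_euler('xyz',s['eef_rot']).inv().apply(h-s['ee_pos']))
```

```text
gasket
c [ 0.5517 -0.1272  0.219 ] size [ 48.7 160.1] yaw 1.8434
chassis top
c [ 0.5527 -0.1263  0.2285] size [ 31.5 116.8] yaw 1.8501
hooks [ 0.5321 -0.0582  0.2395] [ 0.5695 -0.1927  0.2395] [ 0.5508 -0.1255  0.2395] 0.13964039477806836 1.8421267194633044
dome [ 0.5409 -0.0881  0.242 ]
cover end [ 0.4604 -0.1543  0.3559] 0.045718354257651785 hole [ 0.4688 -0.1912  0.3559] d 0.03791082115738622
cover yaw by end 1.7980055342746875 by axis 1.795543166509824
cover centre exp offset from TCP in tool x,y (hole): [ 0.0408 -0.0002  0.174 ]
```

Run:
```python
from h import *
row([.5516,-.1269,.48],1.846)
```

```text
pos [ 0.4783 -0.231   0.5299] rpy [-3.1416e+00 -2.0000e-04  1.8011e+00] F [-0.2 -0.4 -1.4] row [ 8.458  9.508  4.994 -0.    -0.    -0.045]
```

```bash
python3 -m jog '[[2,2.5,0,0,0,0],[5,5.7,0,0,0,-0.02],[8,9,0,0,0,-0.04],[8.46,9.51,0,0,0,-0.045],[8.46,9.51,2.5,0,0,-0.045],[8.46,9.51,5,0,0,-0.045],[8.46,9.51,5,0,0,-0.045],[8.46,9.51,5,0,0,-0.045]]' - 40;python3 - <<'E'
from h import *
row([.5516,-.1269,.43],1.846)
E
```

```text
time_s: 5.85
ee_pos: [0.5514, -0.1279, 0.4808]
eef_rot: [3.141, 0.0, 1.845]
force: [0.7, 0.5, -0.6]
grip_width: 0.0461
grip_force: 40.0
pos [ 0.5514 -0.1279  0.4808] rpy [3.1414e+00 2.0000e-04 1.8451e+00] F [ 0.7  0.5 -0.6] row [ 8.800e-02  4.600e-02  5.084e+00  0.000e+00  0.000e+00 -1.000e-03]
```

```bash
python3 -m jog '[[0.05,0.04,1,0,0,0],[0.05,0.04,2,0,0,0],[0.05,0.04,2.8,0,0,0],[0.05,0.04,3.5,0,0,0],[0.05,0.04,4,0,0,0],[0.05,0.04,4,0,0,0],[0.05,0.04,4,0,0,0]]';python3 - <<'E'
from h import *
row([.5516,-.1269,.43],1.846); c=snap('wrist','pics/w3.png'); im=c['img'][80:280,200:400]
cv2.imwrite('pics/c3.png',cv2.resize(im,None,fx=3,fy=3,interpolation=cv2.INTER_CUBIC))
E
```

```text
time_s: 6.55
ee_pos: [0.5517, -0.1275, 0.4402]
eef_rot: [3.141, 0.0, 1.845]
force: [0.6, 0.2, -1.4]
grip_width: 0.0456
grip_force: 40.0
pos [ 0.5517 -0.1275  0.4402] rpy [3.1414e+00 1.0000e-04 1.8448e+00] F [ 0.6  0.2 -1.4] row [ 5.60e-02  6.00e-03  1.02e+00  0.00e+00  0.00e+00 -1.00e-03]
```

View pics/c3.png

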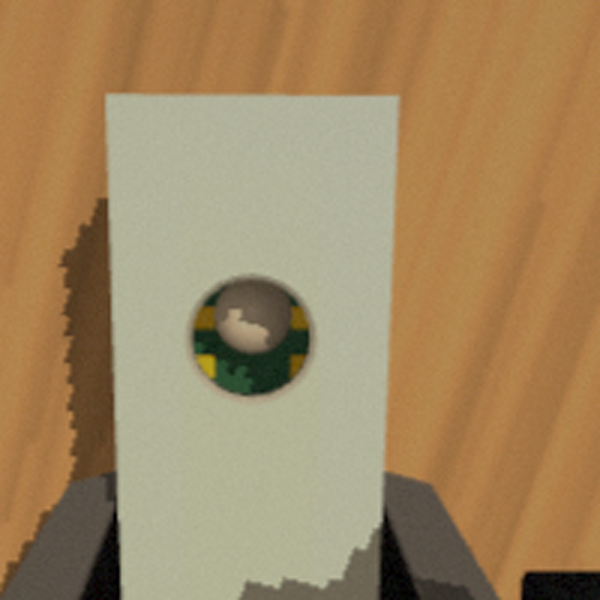

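The hole is at crop (252,338) and the dome at (254,316), so the dome lies inside the opening. I'll check how much of the offset is parallax.

Run:
```python
from h import *
f='pics/w3.png'; h=px2w(f,200+252/3,80+338/3,.2662); d=px2w(f,200+254/3,80+316/3,.240)
R=Ro.from_euler('xyz',ctrl.get_obs()['eef_rot']); print(h,d,'dome-hole in tool mm',R.inv().apply(d-h)*1000)
```

```text
[ 0.54084128 -0.08856908  0.2662    ] [ 0.5414053  -0.08878127  0.24      ] dome-hole in tool mm [-0.34813877  0.47336053 26.20034111]
```

```bash
python3 -m jog '[[0,0.03,0.5,0,0,0],[0,0.03,1.0,0,0,0],[0,0.03,1.2,0,0,0],[0,0.03,1.3,0,0,0],[0,0.03,1.3,0,0,0],[0,0.03,1.3,0,0,0]]' | egrep 'pos|force|rot'; python3 -m jog '[[0,0,0.1,0,0,0],[0,0,0.1,0,0,0],[0,0,0.1,0,0,0]]'| egrep 'pos|force|rot';python3 -m jog '[[0,0,0.1,0,0,0],[0,0,0.1,0,0,0],[0,0,0.1,0,0,0]]'| egrep 'pos|force|rot'
```

```text
ee_pos: [0.5519, -0.1273, 0.4272]
eef_rot: [3.141, 0.0, 1.845]
force: [-1.1, 1.3, 1.0]
grip_force: 40.0
ee_pos: [0.552, -0.1273, 0.4263]
eef_rot: [3.141, 0.0, 1.845]
force: [-2.0, 1.1, 4.6]
grip_force: 40.0
ee_pos: [0.552, -0.1274, 0.4255]
eef_rot: [3.141, 0.001, 1.845]
force: [-1.4, 1.6, 6.1]
grip_force: 40.0
```

```bash
cat > s.py <<'E'
from h import *
s=ctrl.get_obs(); R=Ro.from_euler('xyz',s['eef_rot']).inv()
print('z %.4f F(tool) %s M(tool) %s rpy %s t %.1f'%(s['ee_pos'][2],R.apply(s['force']).round(1),R.apply(s['moment']).round(2),s['eef_rot'].round(3),s['time_s']))
E
for i in 1 2; do python3 -m jog '[[0,0,0.1,0,0,0],[0,0,0.1,0,0,0],[0,0,0.1,0,0,0]]' >/dev/null; python3 s.py; done
```

```text
z 0.4248 F(tool) [ 1.8 -0.7 -8. ] M(tool) [0.19 0.38 0.03] rpy [3.140e+00 1.000e-03 1.845e+00] t 8.1
z 0.4241 F(tool) [  1.5  -0.6 -10.9] M(tool) [0.18 0.43 0.  ] rpy [3.140e+00 1.000e-03 1.845e+00] t 8.4
```

```bash
for i in 1 2 3; do python3 -m jog '[[0.02,0,0.08,0,0,0],[0.02,0,0.08,0,0,0],[0.02,0,0.08,0,0,0]]' >/dev/null; python3 s.py; done
```

```text
z 0.4236 F(tool) [  1.3  -0.9 -12.2] M(tool) [0.38 0.36 0.01] rpy [3.139e+00 2.000e-03 1.845e+00] t 8.7
z 0.4229 F(tool) [  1.5  -0.6 -12.8] M(tool) [0.14 0.24 0.05] rpy [3.139e+00 2.000e-03 1.845e+00] t 9.0
z 0.4225 F(tool) [  1.   -1.9 -15.8] M(tool) [0.29 0.17 0.02] rpy [3.138e+00 2.000e-03 1.845e+00] t 9.3
```

```bash
for i in 1 2 3; do python3 -m jog '[[0,0,0.07,0,0,0],[0,0,0.07,0,0,0]]' >/dev/null; python3 s.py; done
```

```text
z 0.4219 F(tool) [  0.5  -1.3 -16.2] M(tool) [ 0.21  0.33 -0.01] rpy [3.138e+00 2.000e-03 1.845e+00] t 9.5
z 0.4215 F(tool) [  0.7  -2.4 -19.6] M(tool) [ 0.4   0.37 -0.01] rpy [3.138e+00 3.000e-03 1.845e+00] t 9.7
z 0.4211 F(tool) [  0.8  -3.  -20.8] M(tool) [ 0.46  0.39 -0.04] rpy [3.138e+00 3.000e-03 1.845e+00] t 9.9
```

```bash
python3 -m jog '[[0.03,-0.06,0,0,0,0],[0.03,-0.06,0,0,0,0]]' >/dev/null; python3 s.py; python3 -m jog '[[0,0,0.05,0,0,0],[0,0,0.05,0,0,0]]' >/dev/null; python3 s.py
```

```text
z 0.4211 F(tool) [  1.4   0.9 -18.2] M(tool) [-0.1   0.06 -0.19] rpy [3.137e+00 3.000e-03 1.845e+00] t 10.1
z 0.4207 F(tool) [  0.1   0.5 -19.7] M(tool) [-0.02  0.14 -0.13] rpy [3.137e+00 3.000e-03 1.845e+00] t 10.3
```

```bash
for i in 1 2; do python3 -m jog '[[0,0,0.04,0,0,0],[0,0,0.04,0,0,0]]' >/dev/null; python3 s.py; done
```

```text
z 0.4205 F(tool) [  1.2   0.1 -21.5] M(tool) [ 0.1   0.19 -0.21] rpy [3.136e+00 3.000e-03 1.845e+00] t 10.5
z 0.4201 F(tool) [  1.2   0.1 -22.2] M(tool) [ 0.19  0.3  -0.04] rpy [3.137e+00 3.000e-03 1.845e+00] t 10.7
```

```bash
python3 -m jog '[[0,0,-0.3,0,0,0],[0,0,-0.5,0,0,0],[0,0,-0.5,0,0,0]]' >/dev/null; python3 s.py; python3 -m jog '[[0,0,0,0,0,0],[0,0,0,0,0,0],[0,0,0,0,0,0],[0,0,0,0,0,0],[0,0,0,0,0,0]]' 80; python3 s.py;  python3 -m jog '[[0,0,-2,0,0,0],[0,0,-4,0,0,0],[0,0,-6,0,0,0],[0,0,-6,0,0,0],[0,0,-6,0,0,0]]' >/dev/null;  python3 - <<'E'
from h import *
row([.5515,-.1269,.48],1.845); c=snap('wrist','pics/w4.png'); im=c['img'][80:360,140:420]
cv2.imwrite('pics/c4.png',cv2.resize(im,None,fx=2,fy=2,interpolation=cv2.INTER_CUBIC))
E
```

```text
z 0.4233 F(tool) [ 0.4  4.1 -8.2] M(tool) [-0.56  0.01 -0.01] rpy [3.139e+00 2.000e-03 1.845e+00] t 11.0
time_s: 11.5
ee_pos: [0.5511, -0.1267, 0.422]
eef_rot: [-3.141, -0.0, 1.845]
force: [-0.1, 0.4, 0.7]
grip_width: 0.0752
grip_force: 0.0
z 0.4220 F(tool) [ 0.4 -0.  -0.7] M(tool) [ 0.07 -0.09  0.02] rpy [-3.141 -0.     1.845] t 11.5
pos [ 0.5511 -0.1267  0.4815] rpy [-3.1413e+00 -1.0000e-04  1.8448e+00] F [-0.1 -0.8 -0.4] row [-0.033  0.034  0.154 -0.    -0.    -0.   ]
```

View pics/c4.png

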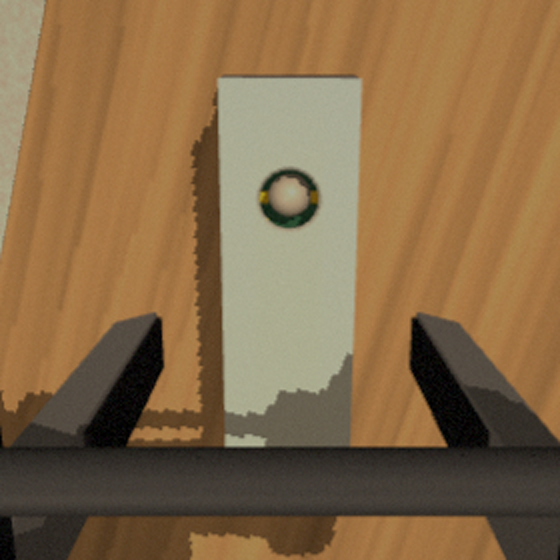

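```bash
python3 -m jog '[[3,0,0,0,0,0],[6,0,0,0,0,0],[6.6,0.03,0,0,0,0],[6.6,0.03,0,0,0,0],[6.6,0.03,1.5,0,0,0],[6.6,0.03,2.3,0,0,0],[6.6,0.03,2.5,0,0,0],[6.6,0.03,2.5,0,0,0]]' 0 20; for i in 1 2 3; do python3 -m jog '[[0,0,0.1,0,0,0],[0,0,0.1,0,0,0]]' >/dev/null; python3 s.py; done
```

```text
time_s: 12.85
ee_pos: [0.5337, -0.0635, 0.4569]
eef_rot: [-3.141, -0.0, 1.844]
force: [-0.8, -0.4, -0.2]
grip_width: 0.0146
grip_force: 0.0
z 0.4565 F(tool) [ 0.8 -0.9 -0. ] M(tool) [ 0.01 -0.09 -0.02] rpy [3.141 0.    1.845] t 13.1
z 0.4553 F(tool) [-0.7  0.6  0. ] M(tool) [ 0.09 -0.01 -0.03] rpy [3.142 0.    1.845] t 13.2
z 0.4541 F(tool) [-0.1  0.1  0.5] M(tool) [-0.01 -0.08  0.01] rpy [-3.141 -0.     1.845] t 13.4
```

```bash
for i in 1 2 3 4 5; do python3 -m jog '[[0,0,0.1,0,0,0],[0,0,0.1,0,0,0]]' |grep width; python3 s.py; done
```

```text
grip_width: 0.0007
z 0.4531 F(tool) [ 0.3  0.2 -0.1] M(tool) [ 0.09 -0.03 -0.  ] rpy [-3.141 -0.     1.845] t 13.7
grip_width: 0.0005
z 0.4523 F(tool) [ 0.9 -0.2 -2.1] M(tool) [ 0.08  0.1  -0.02] rpy [ 3.141 -0.     1.845] t 13.8
grip_width: 0.0006
z 0.4514 F(tool) [ 1.1  0.  -4.5] M(tool) [0.1  0.21 0.01] rpy [3.141 0.    1.845] t 14.1
grip_width: 0.0001
z 0.4506 F(tool) [ 1.3 -0.6 -6.2] M(tool) [0.05 0.34 0.01] rpy [3.141 0.    1.845] t 14.2
grip_width: 0.0003
z 0.4498 F(tool) [ 2.8 -0.2 -7.3] M(tool) [0.09 0.37 0.02] rpy [3.14  0.    1.845] t 14.4
```

```bash
for i in 1 2 3 4 5; do python3 -m jog '[[0,0,0.08,0,0,0],[0,0,0.08,0,0,0]]' >/dev/null; python3 s.py; done
```

```text
z 0.4492 F(tool) [ 2.2 -0.2 -9.3] M(tool) [0.16 0.54 0.  ] rpy [3.14  0.    1.845] t 14.7
z 0.4486 F(tool) [  3.3  -0.8 -11.3] M(tool) [ 0.13  0.6  -0.02] rpy [3.14  0.    1.845] t 14.8
z 0.4480 F(tool) [  3.3  -0.6 -12.4] M(tool) [0.18 0.64 0.03] rpy [3.139e+00 1.000e-03 1.845e+00] t 15.1
z 0.4474 F(tool) [  4.2   0.  -13.8] M(tool) [0.18 0.77 0.  ] rpy [3.139 0.    1.845] t 15.2
z 0.4469 F(tool) [  4.3  -0.5 -15.8] M(tool) [ 0.23  0.82 -0.05] rpy [3.139e+00 1.000e-03 1.845e+00] t 15.4
```

```bash
for i in 1 2 3; do python3 -m jog '[[0.03,0,0.08,0,0,0],[0.03,0,0.08,0,0,0]]' >/dev/null; python3 s.py; done
python3 - <<'E'
from h import *
c=snap('scene','pics/s5.png')
E
```

```text
z 0.4453 F(tool) [ 2.7  1.  -5.5] M(tool) [-0.2   0.51 -0.03] rpy [3.14  0.    1.845] t 15.7
z 0.4443 F(tool) [ 2.3  0.8 -8.6] M(tool) [-0.11  0.27  0.04] rpy [3.140e+00 1.000e-03 1.845e+00] t 15.8
z 0.4438 F(tool) [ 0.8  0.1 -9.6] M(tool) [0.   0.06 0.  ] rpy [3.139e+00 1.000e-03 1.845e+00] t 16.1
```

```bash
for i in 1 2 3 4 5 6; do python3 -m jog '[[0,0,0.07,0,0,0],[0,0,0.07,0,0,0]]' >/dev/null; python3 s.py; done
```

```text
z 0.4434 F(tool) [  1.1  -0.9 -13.4] M(tool) [ 0.13  0.05 -0.02] rpy [3.139e+00 1.000e-03 1.845e+00] t 16.3
z 0.4429 F(tool) [  2.   -1.2 -13.2] M(tool) [0.28 0.22 0.  ] rpy [3.139e+00 1.000e-03 1.845e+00] t 16.5
z 0.4425 F(tool) [  2.8  -2.2 -15.7] M(tool) [0.36 0.23 0.06] rpy [3.139e+00 2.000e-03 1.845e+00] t 16.7
z 0.4420 F(tool) [  2.8  -2.7 -17.8] M(tool) [0.5  0.37 0.01] rpy [3.138e+00 2.000e-03 1.845e+00] t 16.9
z 0.4416 F(tool) [  2.7  -2.5 -19.7] M(tool) [ 0.59  0.38 -0.04] rpy [3.138e+00 2.000e-03 1.845e+00] t 17.1
z 0.4411 F(tool) [  3.4  -3.4 -21.5] M(tool) [ 0.82  0.43 -0.  ] rpy [3.138e+00 2.000e-03 1.845e+00] t 17.3
```

```bash
python3 -m jog '[[0,0,-0.5,0,0,0],[0,0,-2.5,0,0,0],[-4,0,-2.5,0,0,0],[-8,0,-2.5,0,0,0],[-12,0,-2.5,0,0,0],[-13.2,0,-2.5,0,0,0],[-13.2,0,-1.5,0,0,0],[-13.2,0,-1,0,0,0]]' >/dev/null; python3 s.py;  for i in 1 2 3 4 5 6; do python3 -m jog '[[0,0,0.08,0,0,0],[0,0,0.08,0,0,0]]' >/dev/null; python3 s.py; done
```

```text
z 0.4482 F(tool) [ -9.6  -1.1 -13.8] M(tool) [ 0.38 -2.16  0.  ] rpy [3.141e+00 2.000e-03 1.844e+00] t 18.1
z 0.4489 F(tool) [-7.3 -1.4 -9.7] M(tool) [ 0.4  -1.63  0.03] rpy [3.14  0.004 1.845] t 18.3
z 0.4485 F(tool) [ -8.7  -1.8 -11.9] M(tool) [ 0.58 -1.79  0.01] rpy [3.139 0.004 1.845] t 18.5
z 0.4480 F(tool) [ -8.4  -4.2 -13.3] M(tool) [ 0.69 -1.81 -0.03] rpy [3.139 0.005 1.845] t 18.7
z 0.4474 F(tool) [ -9.   -2.2 -14.7] M(tool) [ 0.33 -1.81 -0.03] rpy [3.138 0.005 1.845] t 18.9
z 0.4469 F(tool) [ -8.7  -1.4 -16. ] M(tool) [ 0.44 -1.8   0.09] rpy [3.138 0.005 1.845] t 19.1
z 0.4464 F(tool) [ -8.1  -3.1 -18. ] M(tool) [ 0.52 -1.77 -0.04] rpy [3.138 0.006 1.846] t 19.3
```

```bash
python3 -m jog '[[0,0,-0.6,0,0,0],[0,0,-1.5,0,0,0],[0,0,-1.5,0,0,0],[0,0,-1.5,0,0,0]]' >/dev/null
python3 - <<'E'
from h import *
u=np.array([np.cos(1.844),np.sin(1.844)]); p=np.array([.5515,-.1267])-.066*u; row([*p,.458],1.844); c=snap('wrist','pics/w6.png');
E
```

```text
pos [ 0.569  -0.1885  0.4583] rpy [-3.1412e+00 -6.0000e-04  1.8457e+00] F [ 0.2 -0.1  0.1] row [-0.18  -0.021  0.033 -0.    -0.001  0.002]
```

View pics/w6.png

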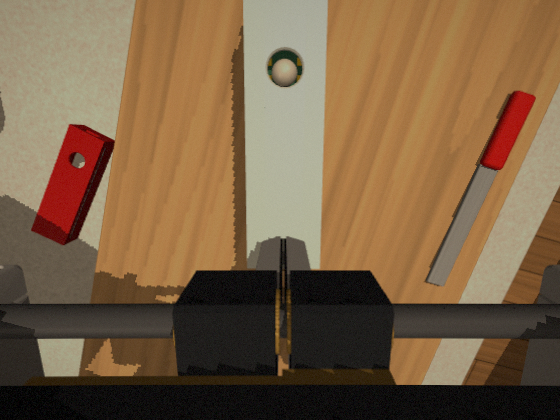

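Run:
```python
from h import *
f='pics/w6.png'; c=load(f); print('cam',-c['R'].T@c['t'])
R=Ro.from_euler('xyz',[np.pi,0,1.844]); o=np.array([.5515,-.1267,.2085])
im=cv2.imread(f)
for z in (.2445,.248,.25): print(z,'hole in lamp(x=along)',R.inv().apply(px2w(f,285,67,z)-o)[:2]*1000)
print('dome',R.inv().apply(px2w(f,285,72,.24)-o)[:2]*1000)
cv2.imwrite('pics/c6.png',cv2.resize(im[40:100,240:330],None,fx=8,fy=8,interpolation=cv2.INTER_CUBIC))
```

```text
cam [ 0.55009159 -0.12341416  0.43798593]
0.2445 hole in lamp(x=along) [42.05278934  0.57418558]
0.248 hole in lamp(x=along) [41.35619698  0.55530447]
0.25 hole in lamp(x=along) [40.95814421  0.54451526]
dome [40.23941742  0.6097768 ]
```

View pics/c6.png

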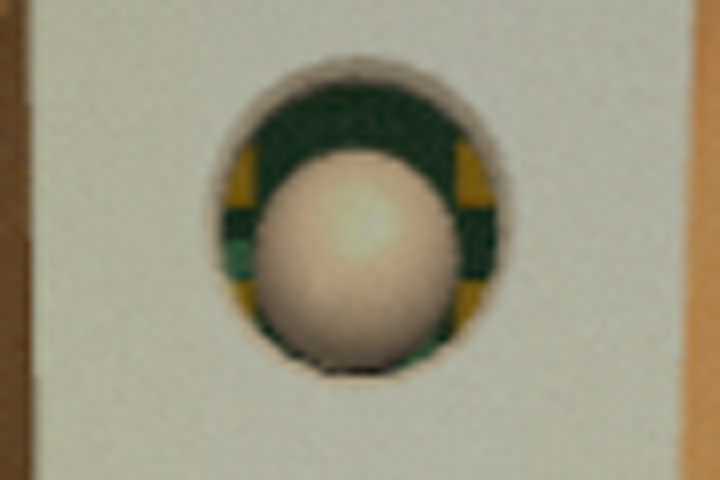

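```bash
python3 -m jog '[[-0.1,0,0,0,0,0],[-0.1,0,0.3,0,0,0],[-0.1,0,0.3,0,0,0]]' >/dev/null; python3 s.py;  for i in 1 2 3 4 5 6; do python3 -m jog '[[0,0,0.1,0,0,0],[0,0,0.1,0,0,0]]' >/dev/null; python3 s.py; done
```

```text
z 0.4550 F(tool) [-0.9  0.4  0.2] M(tool) [ 0.07 -0.08 -0.01] rpy [-3.141e+00 -1.000e-03  1.845e+00] t 20.1
z 0.4546 F(tool) [-0.8 -0.2  0.1] M(tool) [ 0.05 -0.05 -0.04] rpy [-3.141 -0.     1.845] t 20.2
z 0.4537 F(tool) [-0.2 -0.7  0.7] M(tool) [ 0.03 -0.09  0.  ] rpy [-3.142  0.     1.845] t 20.4
z 0.4529 F(tool) [-0.4  0.2 -2.3] M(tool) [ 0.05 -0.13  0.02] rpy [3.141 0.    1.845] t 20.6
z 0.4521 F(tool) [-1.8 -0.8 -4.5] M(tool) [ 0.05 -0.28  0.02] rpy [3.141e+00 1.000e-03 1.845e+00] t 20.9
z 0.4512 F(tool) [-0.9 -1.  -6. ] M(tool) [ 0.1  -0.39  0.  ] rpy [3.141e+00 1.000e-03 1.845e+00] t 21.1
z 0.4504 F(tool) [-2.1 -0.1 -7.5] M(tool) [ 0.14 -0.48  0.01] rpy [3.141e+00 1.000e-03 1.845e+00] t 21.2
```

```bash
for i in 1 2 3 4 5 6 ; do python3 -m jog '[[-0.02,0,0.08,0,0,0],[-0.02,0,0.08,0,0,0]]' >/dev/null; python3 s.py; done
```

```text
z 0.4499 F(tool) [-1.6 -0.4 -9.3] M(tool) [ 0.22 -0.32 -0.01] rpy [3.140e+00 1.000e-03 1.845e+00] t 21.4
z 0.4492 F(tool) [-0.8 -1.4 -9.8] M(tool) [ 0.24 -0.19 -0.04] rpy [3.140e+00 1.000e-03 1.845e+00] t 21.6
z 0.4486 F(tool) [-0.6 -0.3 -9.7] M(tool) [ 0.13 -0.19 -0.06] rpy [3.140e+00 1.000e-03 1.845e+00] t 21.9
z 0.4480 F(tool) [  0.8  -1.2 -12.1] M(tool) [ 0.28 -0.02  0.03] rpy [3.140e+00 1.000e-03 1.845e+00] t 22.1
z 0.4473 F(tool) [  0.6  -0.6 -12.4] M(tool) [ 0.05 -0.18 -0.02] rpy [3.139e+00 2.000e-03 1.845e+00] t 22.2
z 0.4468 F(tool) [ -0.   -0.4 -13.6] M(tool) [ 0.2  -0.09 -0.07] rpy [3.139e+00 2.000e-03 1.845e+00] t 22.4
```

```bash
for i in 1 2 3 4 5; do python3 -m jog '[[0,0,0.07,0,0,0],[0,0,0.07,0,0,0]]' >/dev/null; python3 s.py; done
```

```text
z 0.4464 F(tool) [  0.8  -0.7 -16.2] M(tool) [ 0.22 -0.09 -0.  ] rpy [3.139e+00 2.000e-03 1.845e+00] t 22.6
z 0.4460 F(tool) [ -0.6  -1.4 -18.4] M(tool) [ 0.33 -0.08  0.02] rpy [3.138e+00 3.000e-03 1.845e+00] t 22.9
z 0.4438 F(tool) [-3.2  1.1 -7.2] M(tool) [-0.25 -0.63  0.02] rpy [3.140e+00 2.000e-03 1.845e+00] t 23.1
z 0.4433 F(tool) [-2.5  0.2 -9.3] M(tool) [-0.1  -0.5   0.02] rpy [3.139e+00 2.000e-03 1.845e+00] t 23.2
z 0.4429 F(tool) [ -1.4   0.3 -10.9] M(tool) [ 0.01 -0.45  0.06] rpy [3.139e+00 2.000e-03 1.845e+00] t 23.4
```

```bash
for i in 1 2 3 4 5 6; do python3 -m jog '[[0,0,0.07,0,0,0],[0,0,0.07,0,0,0]]' >/dev/null; python3 s.py; done
```

```text
z 0.4425 F(tool) [ -1.4  -0.6 -12.7] M(tool) [ 0.12 -0.4   0.03] rpy [3.139e+00 2.000e-03 1.845e+00] t 23.6
z 0.4421 F(tool) [ -1.2  -1.  -14.3] M(tool) [ 0.2  -0.29  0.01] rpy [3.139e+00 3.000e-03 1.845e+00] t 23.9
z 0.4416 F(tool) [ -1.   -1.3 -17.4] M(tool) [ 0.41 -0.23  0.03] rpy [3.138e+00 3.000e-03 1.845e+00] t 24.1
z 0.4412 F(tool) [ -1.6  -2.7 -18.9] M(tool) [ 0.51 -0.13  0.03] rpy [3.138e+00 3.000e-03 1.845e+00] t 24.2
z 0.4408 F(tool) [ -0.2  -2.3 -21. ] M(tool) [ 0.62 -0.04  0.05] rpy [3.138e+00 3.000e-03 1.845e+00] t 24.4
z 0.4404 F(tool) [  1.2  -3.5 -22.5] M(tool) [0.73 0.04 0.  ] rpy [3.138e+00 3.000e-03 1.845e+00] t 24.6
```

```bash
for i in 1 2 3 4 5 6 7; do python3 -m jog '[[0,0,-0.15,0,0,0],[0,0,-0.15,0,0,0],[0,0,-0.15,0,0,0]]' >/dev/null; python3 s.py; done
```

```text
z 0.4413 F(tool) [ -0.7  -1.7 -18.5] M(tool) [ 0.39 -0.15  0.  ] rpy [3.138e+00 3.000e-03 1.845e+00] t 24.9
z 0.4422 F(tool) [ -2.   -0.7 -13.6] M(tool) [ 0.22 -0.31  0.06] rpy [3.139e+00 2.000e-03 1.845e+00] t 25.2
z 0.4431 F(tool) [ -2.1   1.2 -10.1] M(tool) [-0.05 -0.52  0.02] rpy [3.139e+00 2.000e-03 1.845e+00] t 25.6
z 0.4441 F(tool) [-3.3  1.1 -6.8] M(tool) [-0.23 -0.57 -0.02] rpy [3.140e+00 2.000e-03 1.845e+00] t 25.9
z 0.4448 F(tool) [-2.6  3.  -2.9] M(tool) [-0.3  -0.55 -0.  ] rpy [3.141 0.    1.845] t 26.1
z 0.4459 F(tool) [-0.5 -0.  -0.5] M(tool) [ 0.02 -0.08 -0.03] rpy [-3.141e+00 -1.000e-03  1.845e+00] t 26.4
z 0.4478 F(tool) [-0.1  0.4  0.6] M(tool) [ 0.08  0.01 -0.03] rpy [-3.142 -0.     1.845] t 26.8
```

```bash
python3 -m jog '[[0,0,-1,0,0,0],[0,0,-1.2,0,0,0],[4,0,-1.2,0,0,0],[8,0,-1.2,0,0,0],[12,0,-1.2,0,0,0],[13.2,0,-1.2,0,0,0],[13.2,0,-1.2,0,0,0],[13.2,0,-1.2,0,0,0]]' >/dev/null
python3 - <<'E'
from h import *
u=np.array([np.cos(1.844),np.sin(1.844)]); p=np.array([.5515,-.1267])+.066*u; row([*p,.449],1.844)
E
```

```text
pos [ 0.5342 -0.065   0.46  ] rpy [3.1412e+00 5.0000e-04 1.8447e+00] F [-0.  -0.9 -0.9] row [1.890e-01 4.000e-03 1.103e+00 0.000e+00 0.000e+00 1.000e-03]
```

```bash
python3 -m jog '[[0.1,0,0.5,0,0,0],[0.1,0,1.1,0,0,0],[0.1,0,1.1,0,0,0],[0.1,0,1.1,0,0,0]]' >/dev/null; python3 s.py;  for i in 1 2 3 4 5 6; do python3 -m jog '[[0,0,0.1,0,0,0],[0,0,0.1,0,0,0],[0,0,0.1,0,0,0]]' >/dev/null; python3 s.py; done
```

```text
z 0.4484 F(tool) [-0.5 -0.3  0.2] M(tool) [ 0.07 -0.07 -0.04] rpy [-3.141 -0.     1.844] t 27.9
z 0.4479 F(tool) [-0.9 -0.4 -0.9] M(tool) [ 0.02 -0.08  0.01] rpy [3.141 0.    1.845] t 28.2
z 0.4468 F(tool) [ 0.3 -0.8  0.6] M(tool) [ 0.07 -0.03 -0.05] rpy [-3.142 -0.     1.845] t 28.6
z 0.4458 F(tool) [-0.2 -0.3  0.6] M(tool) [ 0.03 -0.03  0.02] rpy [-3.142  0.     1.845] t 28.9
z 0.4450 F(tool) [ 0.6 -0.7 -2.3] M(tool) [ 0.17  0.05 -0.01] rpy [3.141 0.    1.845] t 29.1
z 0.4442 F(tool) [ 0.9 -1.1 -5.7] M(tool) [ 0.36  0.19 -0.02] rpy [3.141 0.    1.845] t 29.4
z 0.4435 F(tool) [ 2.5 -1.5 -7.8] M(tool) [ 0.39  0.34 -0.02] rpy [3.141 0.    1.845] t 29.8
```

```bash
python3 -m jog '[[0,0,-0.6,0,0,0],[0,0,-1.6,0,0,0],[-2.65,0,-1.6,0,0,0],[-2.65,0,-1.6,0,0,0],[-2.65,0,-0.85,0,0,0],[-2.65,0,-0.85,0,0,0]]' >/dev/null; python3 s.py;  for i in 1 2 3 4 5; do python3 -m jog '[[0,0,0.06,0,0,0],[0,0,0.06,0,0,0],[0,0,0.06,0,0,0]]' >/dev/null; python3 s.py; done
```

```text
z 0.4501 F(tool) [0.3 0.2 0.1] M(tool) [ 0.03 -0.05 -0.02] rpy [-3.140e+00 -1.000e-03  1.845e+00] t 30.4
z 0.4508 F(tool) [-0.1  0.2 -0. ] M(tool) [ 0.09 -0.07 -0.02] rpy [3.141 0.    1.845] t 30.6
z 0.4501 F(tool) [-0.3  0.4 -0.2] M(tool) [ 0.09 -0.09 -0.03] rpy [3.142 0.    1.845] t 30.9
z 0.4495 F(tool) [ 0.  -0.8 -0. ] M(tool) [ 0.08 -0.08 -0.01] rpy [-3.142 -0.     1.845] t 31.2
z 0.4489 F(tool) [ 0.5 -0.1  0.5] M(tool) [ 0.07 -0.02 -0.05] rpy [-3.142 -0.     1.845] t 31.6
z 0.4483 F(tool) [-0.4  0.1 -0.3] M(tool) [ 0.02 -0.04  0.02] rpy [3.142 0.    1.845] t 31.9
```

```bash
for i in 1 2 3 4; do python3 -m jog '[[0,0,0.06,0,0,0],[0,0,0.06,0,0,0],[0,0,0.06,0,0,0]]' >/dev/null; python3 s.py; done
```

```text
z 0.4478 F(tool) [-0.4 -0.5 -1.4] M(tool) [ 0.07 -0.03  0.01] rpy [3.141 0.    1.845] t 32.1
z 0.4473 F(tool) [ 0.  -1.2 -3.5] M(tool) [ 0.16  0.01 -0.03] rpy [3.141 0.    1.845] t 32.5
z 0.4468 F(tool) [ 0.2 -0.5 -4.6] M(tool) [0.2  0.02 0.  ] rpy [3.141 0.    1.845] t 32.8
z 0.4464 F(tool) [ 0.9 -1.4 -6.3] M(tool) [ 0.33  0.16 -0.07] rpy [3.141 0.    1.845] t 33.0
```

The dome stands about 2.5 mm proud of the cover top, against 3 mm for a fully home cover, so the dome end is home. I'll touch the plain end lightly once more to check it too.

```bash
python3 -m jog '[[0,0,-0.6,0,0,0],[0,0,-1.2,0,0,0],[-4,0,-1.2,0,0,0],[-8,0,-1.2,0,0,0],[-10.5,0,-1.2,0,0,0],[-10.5,0,-1.2,0,0,0],[-10.5,0,-0.3,0,0,0],[-10.5,0,-0.3,0,0,0]]' >/dev/null; python3 s.py;  for i in 1 2 3 4 5 6; do python3 -m jog '[[0,0,0.08,0,0,0],[0,0,0.08,0,0,0],[0,0,0.08,0,0,0]]' >/dev/null; python3 s.py; done
```

```text
z 0.4475 F(tool) [-0.6 -0.3  0.3] M(tool) [ 0.05 -0.02  0.04] rpy [-3.140e+00 -1.000e-03  1.846e+00] t 33.9
z 0.4484 F(tool) [ 0.   0.7 -0.5] M(tool) [ 0.02 -0.02  0.03] rpy [3.141 0.    1.845] t 34.1
z 0.4473 F(tool) [ 0.1 -0.3 -0.8] M(tool) [ 0.05 -0.05 -0.07] rpy [-3.142  0.     1.845] t 34.5
z 0.4464 F(tool) [-0.8  0.1  0.1] M(tool) [ 0.07 -0.07  0.02] rpy [-3.142 -0.     1.845] t 34.8
z 0.4457 F(tool) [-0.4 -0.2 -0.1] M(tool) [ 0.   -0.07 -0.02] rpy [-3.142 -0.     1.845] t 35.0
z 0.4451 F(tool) [ 0.1 -0.3 -3.3] M(tool) [ 0.17 -0.05  0.01] rpy [3.141 0.    1.845] t 35.4
z 0.4445 F(tool) [-0.2 -0.5 -4.4] M(tool) [ 0.27 -0.01  0.06] rpy [3.141 0.    1.845] t 35.6
```

Both ends make contact at the same height (0.4456), level and home. I'll retreat and hand in.

```bash
python3 -m jog '[[0,0,-1,0,0,0],[0,0,-4,0,0,0],[0,0,-8,0,0,0],[0,0,-12,0,0,0],[0,0,-12,0,0,0],[0,0,-12,0,0,0]]' >/dev/null; python3 s.py; python3 -c "
from station import ctrl; print(ctrl.hand_in())"
```

```text
z 0.5646 F(tool) [-0.   0.4  0.8] M(tool) [ 0.06 -0.04 -0.04] rpy [3.141e+00 1.000e-03 1.845e+00] t 36.2
the job is handed in; nothing more can be done
None
```

The cover is on the lamp with the dome through its opening, and touch checks put both ends home, level to about 0.1 mm and within about 1 mm of the seat; highest push read about 22.5 N, handed in at 36 s, no verdict shown.

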